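# Reset the tripped breaker on the starter test board

## Task

One of the three breakers on the test board has tripped: its lever stands about upright, between off (red) and on (green). Reset it: push its lever firmly to the red side until it has gone fully off and comes up against the stop (how far that is differs and can only be felt), then throw it fully over to the green side, leave it there and let go. Never push on the breaker with more than 20 N, leave the other two levers as they are and do not shift the parts lying about.

Things in the scene. Friction and masses are not known exactly. Their poses are not given: they have to be found in the camera images.
- board: grey test board lying on the bench, 260 (x) x 300 (y) x 20 mm, fixed. Origin: centre of its underside. Three dark grey lever breakers stand on it in a row along its y, 80 mm apart, centred 30 mm to +x of its middle; which of the three places the tripped one has varies. Two binding posts, 24 mm tall, stand near its -x corners.
- breaker: the tripped breaker: dark grey housing 120 (x) x 60 (y) x 80 mm tall, fixed on the board. Origin: centre of its underside (20 mm above the bench). Its +x end of the top has a green band (ON side), its -x end a red band (OFF side). Its y is the hinge direction of the lever.
- breaker_red (a point): middle of the red band on the tripped breaker's top, 51 mm to -x of its centre: the OFF side. Pushing the handle this way takes 3 to 5 N, then from about -0.1 to -0.4 rad on 7 to 11 N while the latch is worked, up to a firm stop, anywhere between -0.28 and -0.70 rad: only felt. 14 to 16 N against it is enough; a push short of it resets nothing. Follow the handle's arc: rubbing down it binds.
- breaker_green (a point): middle of the green band on the tripped breaker's top, 51 mm to +x of its centre: the ON side. Until the latch inside is reset, the lever is barred rigidly on its way here, somewhere between 0.07 and 0.34 rad. Once reset it stays reset, and the lever goes all the way to its hard stop with 3 to 8 N at the handle (up to 14 N to raise it from far off).
- breaker_handle (a point): centre of the tripped breaker's handle, a white round crossbar of 18 mm diameter, 36 mm long along the breaker's y, at the top of a flat grey stem (8 mm in x, 12 mm in y) and 66 mm from the hinge axis. Upright it is 44 mm above the housing top (144 mm above the bench).
- breaker_lever (a joint): hinge angle in rad of the lever of breaker: 0 = upright, + = leaning to the breaker's +x (ON, green band, hard stop at 0.60), - = leaning to -x (OFF, red band). Hinge axis along the breaker's y, 58 mm above its underside. About 0.2 N m of friction, no spring: it stays where left. It starts tripped, within 0.03 of upright.
- feed_on: a neighbouring breaker of the same make, in use: its lever leans to green (ON) and must stay. Same origin and axes as breaker.
- feed_on_lever (a joint): hinge angle in rad of the lever of feed_on: 0 = upright, + = leaning to the breaker's +x (ON, green band, hard stop at 0.60), - = leaning to -x (OFF, red band). Hinge axis along the breaker's y, 58 mm above its underside. About 0.2 N m of friction, no spring: it stays where left. Starts at 0.56 to 0.60.
- feed_off: a neighbouring breaker of the same make, switched off on purpose: its lever leans to red (OFF) and must stay. Same origin and axes as breaker.
- feed_off_lever (a joint): hinge angle in rad of the lever of feed_off: 0 = upright, + = leaning to the breaker's +x (ON, green band, hard stop at 0.60), - = leaning to -x (OFF, red band). Hinge axis along the breaker's y, 58 mm above its underside. About 0.2 N m of friction, no spring: it stays where left. Starts at -0.55 to -0.45.
- relay: loose black relay, 30 x 30 x 30 mm, lying on the board near its -x edge; origin under its centre
- spacer: loose steel spacer ring, 28 mm across, 14 mm tall, lying on the board near its -x edge; origin under its centre
- starter: loose starter motor, aluminium, 175 mm long along its x, 90 mm wide, 88 mm tall, on the bench; origin under its middle
- alternator: loose alternator, aluminium with a green band, 96 mm across, 100 mm tall, on the bench; origin under its centre
- control_unit: loose black electronic control unit, 140 x 80 x 28 mm, on the bench; origin under its middle
- chrome_cover: loose chrome cover, 90 x 60 x 30 mm, on the bench; origin under its centre
- amber_bottle: small amber bottle with black cap, 52 mm across, 100 mm tall, standing on the bench to the right of the board; origin under its centre

How it is judged:
On the way:
1. the tripped breaker's lever has been pushed off, beyond -0.17 rad (value of joint breaker_lever below -0.17 rad), for 0.1 s.
At the end, for the whole second after the job is handed in: The tripped breaker's lever, having been off, stands fully on (beyond 0.50 rad of its 0.60) and stays there untouched; the lever in use is still on (beyond 0.45 rad), the switched-off lever still off (beyond -0.35 rad), and every loose part is within 30 mm of where it lay (value of joint breaker_lever above 0.5 rad and value of joint feed_on_lever above 0.45 rad and value of joint feed_off_lever below -0.35 rad and contact force between the fingers and breaker below 0.5 N and distance of each of relay, spacer, starter, alternator, control_unit, chrome_cover, amber_bottle from where it was at the start of the episode below 0.03 m).
It fails at once if the breaker or its lever is pushed with more than 20 N (contact force between any of the fingers, the arm and breaker above 20 N).
It fails at once if the lever of the breaker in use is moved off its on position (below 0.45 rad) (value of joint feed_on_lever below 0.45 rad).
It fails at once if the lever of the breaker that is off is moved (above -0.35 rad) (value of joint feed_off_lever above -0.35 rad).
It fails at once if a loose part is shifted by more than 30 mm (distance of any of relay, spacer, starter, alternator, control_unit, chrome_cover, amber_bottle from where it was at the start of the episode above 0.03 m).
It also fails if it takes over 64 s, if anything falls off the work surface, if the arm or the gripper's body presses on something with over 40 N, if the wrist force passes 120 N, or if a joint passes its speed limit or range.

## Robot

A 6-joint arm with a two-finger parallel gripper is mounted at the origin on the work surface. World frame = base frame: x ahead of the robot, y to its left, z up, the work surface at z = 0. Lengths are in m, angles in rad, forces in N, time in s.
With the tool pointing down it reaches from about 0.35 to 0.975 m from the base axis. Payload 4.9 kg.
Tool frame: the origin (TCP) lies midway between the tips of the shut fingers; the grasp point (between the pads) lies 19 mm behind it; z points along the fingers, y is the direction in which the jaws open and shut (so a half turn about z gives the same grasp; the last joint's range is limited). The gripper opens to 85 mm and grips with 20 to 120 N. Pads are 22 mm wide; open, the fingers measure 114 mm over their backs; the gripper's body (76 mm by 85 mm) begins 54 mm behind the grasp point. The pads swing forward as they close: fully open they stand 13 mm farther back than shut.
Start: joints at [1.043, 0.053, 1.613, -0, 1.476, -0.119], TCP at [0.248, 0.573, 0.2] pointing down, gripper open.
Joint ranges: [-3.01, 3.01], [-1.01, 2.22], [0.06, 2.58], [-1.02, 4.17], [0.09, 2.62], [-3.14, 3.14]. Speed limits (rad/s): [2.57, 2.57, 3.14, 3.14, 3.14, 3.14].

## Interface

Orientations are given as a unit quaternion [w, x, y, z].
In Python, from plant import state, grab_frame, camera_params, job_done, boxes_of gives the robot as it stands.
- The arm moves only by the tool step_arm, never from a script. Its argument "steps" is a list of rows, each a list of 4 numbers: the shift along the tool's x, y, z in mm, then the turn about the tool's z in degrees. A call has 1 to 8 rows; each row shifts and turns the pose as measured when the row begins, along the tool's axes as they then stand; what a row does not reach is not made up. A row lasts 1/10 s, in which the tool goes at most 50 mm and 8.59 degrees, less where a joint would pass 70% of its speed; a pose out of reach is approached as far as the arm can. A call is refused whole if a number of a shift passes 50 or a number of a turn 8.59, either way. A call with a gripper value outside its range is refused whole. "claw" is the opening in per cent of the stroke, from 0 (shut) to 100 (fully open), set as the call begins (left out, the last holds). The fingers move at their own pace and stop on an object; the grip force is fixed at half the most. Time passes only in rows, so rows that do not move let the fingers close. It gives the time, the measured TCP pose, the force and the opening at its end, in the units of the state.
- state(): the state, without advancing time (a new reading comes with each control period).
- grab_frame(name): name is "scene" or "top" or "wrist"; returns (picture, depth): 384x512x3 uint8, red, green, blue; 384x512 float32, m along the optical axis (not along the pixel's ray), 0 where there is no reading.
- camera_params(name): a dict with "mtx" (3x3 intrinsics, pixels), "extrinsics" (4x4, takes a point from camera to world coordinates); the wrist camera has in their place "T_tool_cam" (4x4, takes a point from camera to tool coordinates, whose origin is the TCP and whose axes are the flange's). Camera axes: x right, y down, z forward; pixel columns grow to the right and rows downward; lengths in m; the calibration is good to about 2 mm. A picture is of the moment at which its call begins: read the wrist's pose just before it. camera_params takes no time and is no camera call.
- job_done(): hands the job in, once; it reports no verdict.
Trained networks look in the newest picture that a camera, given by its name, has taken for a name from the list of things; names that differ only in an ending like _2 or _b are one class to them, and where a whole thing is asked for, a point or a joint stands for the part that bears it (a point fixed in the world has none). Each returns a list of dicts, best first, with "p" (0 to 1); they miss things now and then, are a little off and sometimes report something else, mostly with a low value. They report only what shows in the picture. A call takes as long as a camera call.
- boxes_of(camera, label): "box" ([left, top, width, height] in pixels, round what is visible of it).
The state is a dict: "time": time; "joint_pos": joint angles; "joint_vel": joint speeds; "joint_efforts": joint torques, N m; "tool_pos": TCP position; "tool_rot": TCP orientation; "contact_force": force on the tool from outside, world axes, zero at the start; "ft_torque": the same for the moment, N m; "gripper_width": opening from 0.0 (shut) to 1.0 (fully open).
Only numpy, scipy, OpenCV 4.12 (cv2) and the standard library are available. Lean on these libraries where they do the work, as an engineer would, in place of code of your own. Each camera call takes 0.05 s, during which the arm holds its last target. There are 200 camera calls.

## Working session

There is one attempt and no reset: what is moved stays moved. The work goes in short steps, Python scripts to look and compute and a tool call to move; the robot and the scene stay as the last step left them, time stands still between calls to the robot, and variables do not carry over. Pictures are saved under pics/ and viewed, about 8 in all and at most 12, crops included, and the job is handed in when it is done.

Besides the shell and the picture viewer there is one more tool, called after "Call:" as name([rows], argument=value, ...), one row to a line, values as JSON. step_arm: Moves the arm, as the interface text tells. Its arguments: {"type":"object","properties":{"steps":{"type":"array"},"claw":{"type":"number"}},"required":["steps"]}

```bash
mkdir -p pics; cat > h.py <<'E'
import numpy as np, cv2
from plant import *
def world(cam,d,u,v):
    P=camera_params(cam);K=np.array(P["mtx"]);z=d[int(v),int(u)]
    p=np.array([(u-K[0,2])/K[0,0]*z,(v-K[1,2])/K[1,1]*z,z,1]);return (np.array(P["extrinsics"])@p)[:3]
def save(n,im): cv2.imwrite(f"pics/{n}.png",cv2.cvtColor(im,cv2.COLOR_RGB2BGR))
E
python3 - <<'E'
from h import *
np.set_printoptions(precision=4,suppress=True)
s=state();print({k:np.round(v,3) for k,v in s.items()})
a=[]
for c in("scene","top"):
    im,d=grab_frame(c);save(c+"1",im);np.savez(c+"1",im=im,d=d);print(c,np.array(camera_params(c)["extrinsics"]),camera_params(c)["mtx"])
    for l in("breaker","breaker_handle","feed_on","feed_off","board","breaker_red","breaker_green"):
        for b in boxes_of(c,l)[:3]:
            x,y,w,h=b["box"];print(c,l,round(b["p"],2),np.round(b["box"]),world(c,d,x+w/2,y+h/2))
E
```

```text
{'time': np.float64(0.0), 'joint_pos': array([ 1.043,  0.053,  1.614,  0.   ,  1.476, -0.119]), 'joint_vel': array([ 0.   , -0.   ,  0.001, -0.001, -0.002, -0.001]), 'joint_efforts': array([ -0.   , -39.368, -37.018,  -0.   ,   0.007,   0.   ]), 'tool_pos': array([0.248, 0.573, 0.199]), 'tool_rot': array([-0.   ,  0.203,  0.979, -0.001]), 'contact_force': array([-0.38 ,  0.155, -0.369]), 'ft_torque': array([ 0.032,  0.032, -0.033]), 'gripper_width': np.float64(1.004)}
scene [[-0.5649  0.6157 -0.5494  1.2178]
 [ 0.8252  0.4175 -0.3805  0.4847]
 [-0.0049 -0.6682 -0.7439  1.0745]
 [ 0.      0.      0.      1.    ]] [[425.004    0.     258.3982]
 [  0.     425.004  192.0951]
 [  0.       0.       1.    ]]
scene breaker 0.96 [214. 190.  36.  49.] [ 0.614  -0.0275  0.0979]
scene breaker_handle 0.73 [145. 119.  33.  28.] [ 0.4034 -0.5224  0.027 ]
scene breaker_handle 0.58 [229. 193.   8.  13.] [ 0.5979 -0.0341  0.1471]
scene feed_on 0.78 [269. 208.  34.  49.] [0.58   0.1381 0.0981]
scene board 0.64 [203. 184. 118.  93.] [0.6116 0.0749 0.0964]
scene breaker_red 0.85 [215. 192.  39.  49.] [ 0
[... 297 characters left out ...]
9]
 [  0.       0.       1.    ]]
top breaker 0.78 [264. 160.  24.  43.] [ 0.5856 -0.0455  0.1031]
top breaker_handle 0.47 [271. 173.  11.   7.] [ 0.5902 -0.0433  0.1489]
top breaker_handle 0.33 [264. 164.  24.  39.] [ 0.5808 -0.0433  0.0994]
top feed_on 0.94 [210. 168.  28.  41.] [0.5499 0.1133 0.1033]
top feed_on 0.52 [113. 139.  35.  34.] [0.6302 0.4157 0.0988]
top feed_off 0.77 [239. 164.  22.  42.] [0.5695 0.0345 0.1   ]
top board 0.82 [203. 156. 101.  89.] [0.5203 0.0189 0.1055]
top breaker_red 0.58 [264. 160.  23.  42.] [ 0.5866 -0.0418  0.103 ]
top breaker_green 0.82 [264. 161.  24.  43.] [ 0.582  -0.0447  0.1025]
top breaker_green 0.16 [372. 209.  23.  16.] [ 0.5074 -0.3852  0.0763]
```

```bash
python3 - <<'E'
from h import *
a=np.load("top1.npz")["im"];b=np.load("scene1.npz")["im"]
A=cv2.resize(a[130:270,170:345],(700,560),interpolation=cv2.INTER_CUBIC);save("topc",A)
print("")
# mosaic: scene full + crop
save("scn",cv2.resize(b,(768,576)))
# yaw from breakers row and red/green bands
d=np.load("top1.npz")["d"]
hsv=cv2.cvtColor(a,cv2.COLOR_RGB2HSV)
for n,m in(("red",((hsv[...,0]<10)|(hsv[...,0]>170))&(hsv[...,1]>110)&(hsv[...,2]>60)),("green",(hsv[...,0]>40)&(hsv[...,0]<90)&(hsv[...,1]>90)&(hsv[...,2]>50))):
    k,l,st,c=cv2.connectedComponentsWithStats(m.astype(np.uint8))
    for i in range(1,k):
        if st[i,4]>15: print(n,st[i],c[i].round(1),world("top",d,round(c[i][0]),round(c[i][1])).round(4))
E
```

```text
red [  0 184   9  35 187] [  2.6 197.1] [0.4844 0.8561 0.002 ]
red [269 193  18   7  88] [277.6 195.7] [ 0.5404 -0.054   0.1032]
red [243 196  18   7  89] [251.5 198.9] [0.525  0.0246 0.1011]
red [217 199  18   7  92] [225.5 202. ] [0.5088 0.1027 0.1035]
red [291 221   7   7  38] [294.2 224.1] [ 0.4668 -0.1126  0.0455]
red [  0 290   5   9  21] [  1.1 294. ] [0.2258 0.4328 0.5546]
red [   0  322   54   62 1653] [ 17.2 362.5] [0.1297 0.3486 0.6094]
red [212 348  23  36 211] [219.2 365.5] [0.023  0.0829 0.0123]
red [106 365   7   6  35] [109.3 367.9] [-0.0005  0.399   0.0512]
red [243 369   7   8  18] [245.  373.3] [ 0.0724 -0.0024  0.2892]
red [246 368  19  16  45] [255.7 375.6] [ 0.0699 -0.0285  0.2971]
green [265 162  18   6  80] [273.4 164.2] [ 0.6413 -0.0311  0.1017]
green [240 165  17   6  77] [247.9 167.2] [0.6248 0.0456 0.1033]
green [225 168   7   4  19] [228.9 169.3] [0.6126 0.1035 0.1066]
```

View pics/topc.png

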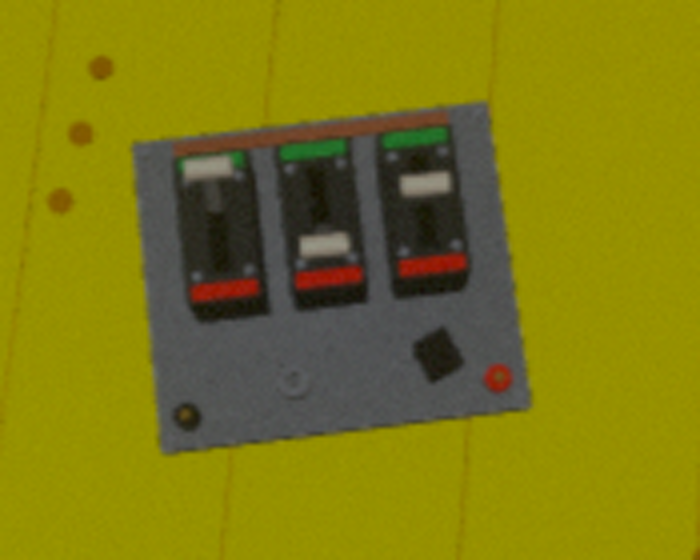

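View pics/scn.png

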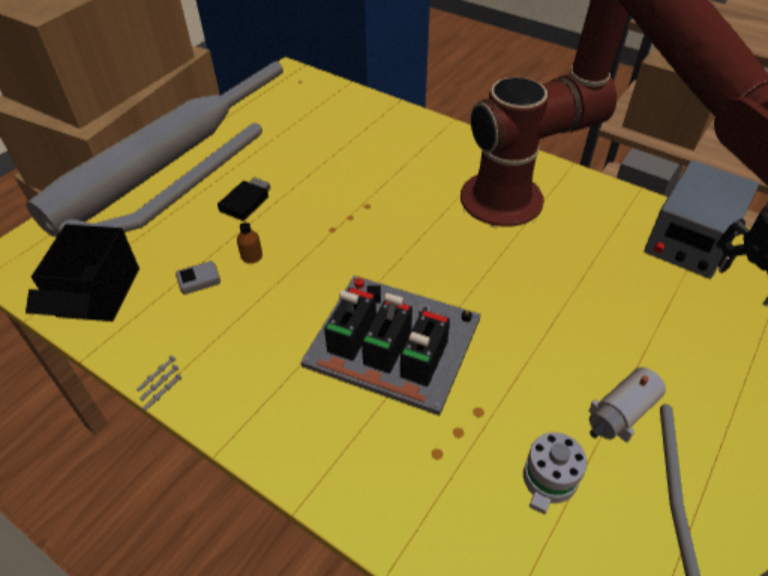

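The top crop shows the rightmost (-y) breaker tripped, with its handle upright at about full-picture pixel (276,176). The middle one leans to red and the left one to green. The relay lies near the red end, about (279,218). The scene view agrees. Breaker centre is about (0.591,-0.043) with yaw about 0.206 rad.

I'll use shut fingers, with tool x along the breaker's -x. First I lift and turn, then travel across.

Call:
step_arm([
  [0,0,-20,-7],
  [0,0,-20,-7],
  [0,0,-20,-7],
  [0,0,-20,-7],
  [0,0,-20,-7],
  [0,0,0,0],
], claw=0)

```text
time: 1.4
tool_pos: [0.248, 0.5728, 0.3017]
tool_rot: [-0.001, -0.113, 0.994, -0.001]
contact_force: [0.6, 0.0, 0.3]
gripper_width: 0.0
```

Call:
step_arm([
  [-13.7,-42,0,0],
  [-13.7,-42,0,0],
  [-13.7,-42,0,0],
  [-13.7,-42,0,0],
  [-13.7,-42,0,0],
  [-13.7,-42,0,0],
  [-13.7,-42,0,0],
  [-13.7,-42,0,0],
])

```text
time: 2.2
tool_pos: [0.4289, 0.2606, 0.292]
tool_rot: [-0.005, -0.106, 0.994, -0.003]
contact_force: [-0.0, -0.2, 0.0]
gripper_width: -0.004
```

Call:
step_arm([
  [-13.7,-42,0,0],
  [-13.7,-42,0,0],
  [-13.7,-42,0,0],
  [-13.7,-42,0,0],
  [-13.7,-42,0,0],
  [-13.7,-42,0,0],
  [-13.7,-42,0,0],
  [0,0,0,0],
])

```text
time: 3.0
tool_pos: [0.5846, -0.0248, 0.2801]
tool_rot: [-0.01, -0.091, 0.996, -0.003]
contact_force: [0.6, 1.0, -1.0]
gripper_width: -0.001
```

```bash
cat >> h.py <<'E'
from scipy.spatial.transform import Rotation as R
def tool():
    s=state();T=np.eye(4);q=s["tool_rot"];T[:3,:3]=R.from_quat([q[1],q[2],q[3],q[0]]).as_matrix();T[:3,3]=s["tool_pos"];return T
def wview(n):
    T=tool();im,d=grab_frame("wrist");save(n,im);P=camera_params("wrist");np.savez(n,im=im,d=d,E=T@np.array(P["T_tool_cam"]),K=P["mtx"])
    return im,d,T@np.array(P["T_tool_cam"]),np.array(P["mtx"])
def cloud(d,E,K):
    v,u=np.mgrid[:d.shape[0],:d.shape[1]];p=np.stack([(u-K[0,2])/K[0,0]*d,(v-K[1,2])/K[1,1]*d,d],-1)
    return p@E[:3,:3].T+E[:3,3]
E
python3 - <<'E'
from h import *
np.set_printoptions(precision=4,suppress=True)
im,d,E,K=wview("w1")
print(np.array(camera_params("wrist")["T_tool_cam"]),tool())
for c in("top","scene","wrist"):
    if c=="wrist": p=cloud(d,E,K);a=im;dd=d
    else:
        z=np.load(c+"1.npz");a=z["im"];dd=z["d"];P=camera_params(c);p=cloud(dd,np.array(P["extrinsics"]),np.array(P["mtx"]))
    hsv=cv2.cvtColor(a,cv2.COLOR_RGB2HSV)
    w=(p[...,2]>.13)&(p[...,2]<.165)&(dd>0)&(hsv[...,1]<90)&(hsv[...,2]>90)&(abs(p[...,0]-.59)<.07)&(abs(p[...,1]+.043)<.04)
    q=p[w];print(c,"handle",w.sum(),q.mean(0) if len(q) else "",np.percentile(q,[5,95],axis=0) if len(q) else "")
    t=(p[...,2]>.09)&(p[...,2]<.115)&(dd>0)
    for n,m in(("red",((hsv[...,0]<10)|(hsv[...,0]>170))&(hsv[...,1]>110)),("green",(hsv[...,0]>40)&(hsv[...,0]<90)&(hsv[...,1]>90))):
        k,l,st,cc=cv2.connectedComponentsWithStats((m&t).astype(np.uint8))
        for i in range(1,k):
            if st[i,4]>40: print(c,n,st[i],p[l==i].mean(0))
E
```

```text
[[ 0.0013 -0.9522 -0.3056  0.0777]
 [ 1.      0.001   0.0012 -0.0004]
 [-0.0009 -0.3056  0.9522 -0.1733]
 [ 0.      0.      0.      1.    ]] [[-0.9828 -0.1837 -0.0202  0.5837]
 [-0.1836  0.983  -0.0063 -0.0229]
 [ 0.021  -0.0025 -0.9998  0.28  ]
 [ 0.      0.      0.      1.    ]]
top handle 60 [ 0.5908 -0.0411  0.1524] [[ 0.5832 -0.0566  0.1488]
 [ 0.5993 -0.0248  0.1561]]
top red [269 193  18   7  91] [ 0.5414 -0.0524  0.1015]
top red [243 196  18   7  95] [0.5247 0.0257 0.1016]
top red [217 199  19   7  97] [0.5089 0.1039 0.1016]
top green [265 162  18   6  83] [ 0.6401 -0.032   0.1021]
top green [240 165  17   6  78] [0.6243 0.0461 0.1017]
scene handle 61 [ 0.5936 -0.0395  0.1494] [[ 0.5858 -0.0557  0.1454]
 [ 0.6014 -0.0241  0.1527]]
scene red [320 110  34  16 193] [0.0508 0.0218 0.1017]
scene red [232 192  17   8  53] [ 0.5399 -0.0519  0.0998]
scene red [281 207  18   8  65] [0.5083 0.1042 0.1002]
scene green [218 215  17   9  79] [ 0.6391 -0.0325  0.0996]
scene green [243 224  17   9  79] [0.6234 0.0468 0.1001]
scene green [268 232  19  10  84] [0.607  0.1241 0.0998]
wrist handle 520 [ 0.5894 -0.0422  0.1501] [[ 0.5817 -0.0578  0.1456]
 [ 0.5983 -0.0267  0.1525]]
wrist red [355 113  45  13 516] [0.5069 0.1031 0.1004]
wrist red [288 115  44  13 517] [0.5233 0.0255 0.1003]
wrist red [220 116  44  14 529] [ 0.5397 -0.0529  0.1002]
wrist green [349 197  16  10 143] [0.6102 0.1083 0.1002]
wrist green [225 199  40  10 382] [ 0.6393 -0.0313  0.1002]
wrist green [287 198  41  10 403] [0.6231 0.0463 0.1002]
```

View pics/w1.png

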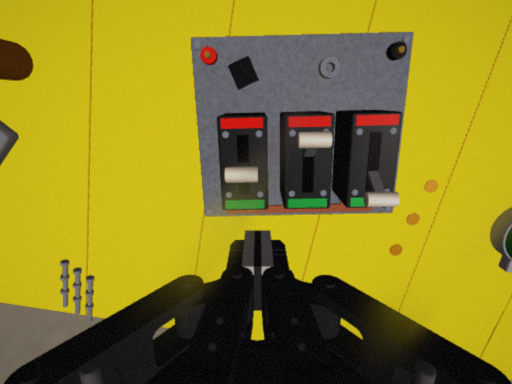

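Wrist view: the tripped handle is at (241,174), red band (242,122), green band (245,204). The closed fingertips are just behind the green end. All three cameras agree: handle (0.590,-0.042,0.144), yaw 11.8°. I'll descend on the green side.

Call:
step_arm([
  [-20,-9,0,-1.25],
  [-20,-9,0,0],
  [0,0,40,0],
  [0,0,40,0],
  [0,0,35,0],
  [0,0,0,0],
])

```text
time: 3.65
tool_pos: [0.6228, -0.0273, 0.1583]
tool_rot: [-0.011, -0.1, 0.995, -0.001]
contact_force: [0.4, -0.3, -0.5]
gripper_width: -0.001
```

```bash
cat >> h.py <<'E'
def where():
    T=tool();y=.2065;bx=np.array([np.cos(y),np.sin(y)]);by=np.array([-bx[1],bx[0]]);r=T[:2,3]-[.590,-.042];f=state()["contact_force"]
    print("t",state()["time"],"bx,by,z mm",(1e3*np.array([r@bx,r@by,T[2,3]])).round(1),"yaw",np.degrees(np.arctan2(-T[1,0],-T[0,0])).round(2),"tilt",T[:2,2].round(4),"F bx,by,z",np.round([f[:2]@bx,f[:2]@by,f[2]],1))
E
python3 -c "from h import *;where()"
```

```text
t 3.65 bx,by,z mm [ 35.1   7.7 158.3] yaw 11.51 tilt [-0.0216 -0.0035] F bx,by,z [ 0.4 -0.3 -0.5]
```

Call:
step_arm([
  [0,-7.5,8,-0.3],
  [0,0,9,0],
  [5,0,0,0],
  [4,0,0,0],
  [0,0,0,0],
])

```text
time: 4.15
tool_pos: [0.6169, -0.0358, 0.1466]
tool_rot: [-0.007, -0.103, 0.995, -0.002]
contact_force: [-0.3, -0.3, 0.4]
gripper_width: -0.002
```

```bash
python3 -c "from h import *;where()"
```

```text
t 4.15 bx,by,z mm [ 27.6   0.6 146.6] yaw 11.84 tilt [-0.0136 -0.0047] F bx,by,z [-0.4 -0.3  0.4]
```

Call:
step_arm([
  [0,0,6,0],
  [2,0,1,0],
  [2,0,0,0],
  [2,0,0,0],
  [0,0,0,0],
])

```text
time: 4.65
tool_pos: [0.6117, -0.0375, 0.1419]
tool_rot: [-0.005, -0.103, 0.995, -0.002]
contact_force: [1.1, -0.1, 1.0]
gripper_width: 0.002
```

```bash
python3 -c "from h import *;where()"
```

```text
t 4.65 bx,by,z mm [ 2.220e+01 -1.000e-01  1.419e+02] yaw 11.81 tilt [-0.0092 -0.0054] F bx,by,z [ 1.  -0.4  1. ]
```

Call:
step_arm([
  [2,0,0.5,0],
  [2,0,0,0],
  [2,0,0,0],
  [2,0,0,0],
])

```text
time: 5.05
tool_pos: [0.6034, -0.0392, 0.1414]
tool_rot: [-0.005, -0.103, 0.995, -0.002]
contact_force: [-0.0, 0.7, 0.1]
gripper_width: -0.001
```

```bash
python3 -c "from h import *;where()"
```

```text
t 5.05 bx,by,z mm [ 13.7  -0.  141.4] yaw 11.82 tilt [-0.0092 -0.0054] F bx,by,z [0.1 0.7 0.1]
```

Call:
step_arm([
  [1.5,0,0,0],
  [1.5,0,0,0],
  [0,0,0,0],
])

```text
time: 5.35
tool_pos: [0.6, -0.0399, 0.1414]
tool_rot: [-0.005, -0.103, 0.995, -0.002]
contact_force: [0.1, 0.5, -0.2]
gripper_width: -0.003
```

```bash
python3 - <<'E'
from h import *
where();im,d,E,K=wview("w2");p=cloud(d,E,K)
save("w2c",cv2.resize(im[90:310,160:360],(800,600)[:2] if 0 else (545,600),interpolation=cv2.INTER_CUBIC))
hsv=cv2.cvtColor(im,cv2.COLOR_RGB2HSV)
w=(p[...,2]>.125)&(p[...,2]<.165)&(d>0)&(hsv[...,1]<90)&(hsv[...,2]>110)&(abs(p[...,0]-.59)<.07)&(abs(p[...,1]+.043)<.03)
q=p[w];print(w.sum(),q.mean(0).round(4),np.percentile(q,[5,95],axis=0).round(4))
E
```

```text
t 5.35 bx,by,z mm [ 10.2  -0.  141.4] yaw 11.81 tilt [-0.0092 -0.0053] F bx,by,z [ 0.2  0.4 -0.2]
1599 [ 0.5887 -0.0428  0.1499] [[ 0.5813 -0.0582  0.1449]
 [ 0.5973 -0.0271  0.1525]]
```

View pics/w2c.png

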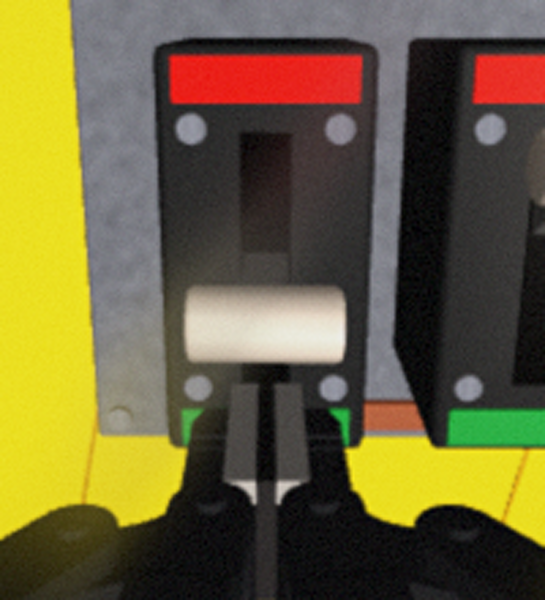

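The crop shows the closed finger pads just short of the handle, still on its green side (crop rows 385 against 362), not in contact. I'll check this against the depth cloud.

```bash
python3 - <<'E'
from h import *
z=np.load("w2.npz");p=cloud(z["d"],z["E"],z["K"]);T=tool();t=(p-T[:3,3])@T[:3,:3]
K=z["K"];iT=np.linalg.inv(z["E"])
def pr(q): c=iT@np.r_[q,1];c=c[:3]/c[2];return (K@c)[:2].round(1)
print("tcp",pr(T[:3,3]),"x+11",pr((T@[.011,0,0,1])[:3]))
for v in range(215,290,5):
    print(v,"crop",round((v-90)*2.727),[ (1e3*t[v,u]).round(0).tolist() for u in (249,258,267)])
E
```

```text
tcp [257.4 221. ] x+11 [257.5 205. ]
215 crop 341 [[9.0, -5.0, -11.0], [8.0, 0.0, -9.0], [9.0, 6.0, -10.0]]
220 crop 355 [[5.0, -5.0, -9.0], [4.0, 0.0, -8.0], [5.0, 6.0, -10.0]]
225 crop 368 [[-21.0, -7.0, 40.0], [-22.0, 1.0, 42.0], [-23.0, 8.0, 43.0]]
230 crop 382 [[-26.0, -7.0, 40.0], [-26.0, 1.0, 41.0], [-26.0, 8.0, 41.0]]
235 crop 395 [[10.0, -4.0, -40.0], [10.0, 0.0, -39.0], [10.0, 5.0, -40.0]]
240 crop 409 [[10.0, -4.0, -44.0], [10.0, 0.0, -45.0], [10.0, 5.0, -45.0]]
245 crop 423 [[10.0, -4.0, -49.0], [11.0, 0.0, -51.0], [10.0, 4.0, -50.0]]
250 crop 436 [[10.0, -4.0, -55.0], [10.0, 0.0, -55.0], [11.0, 4.0, -56.0]]
255 crop 450 [[11.0, -4.0, -60.0], [10.0, 0.0, -60.0], [11.0, 4.0, -60.0]]
260 crop 464 [[10.0, -4.0, -64.0], [11.0, 0.0, -64.0], [10.0, 4.0, -63.0]]
265 crop 477 [[10.0, -4.0, -67.0], [11.0, 0.0, -68.0], [11.0, 4.0, -68.0]]
270 crop 491 [[11.0, -4.0, -72.0], [9.0, 0.0, -68.0], [10.0, 4.0, -71.0]]
275 crop 504 [[11.0, -3.0, -76.0], [6.0, 0.0, -68.0], [12.0, 4.0, -76.0]]
280 crop 518 [[11.0, -3.0, -79.0], [4.0, 0.0, -69.0], [12.0, 3.0, -81.0]]
285 crop 532 [[12.0, -3.0, -83.0], [2.0, 0.0, -69.0], [11.0, 3.0, -82.0]]
```

Depth and the lack of contact agree: the real fingertips end about 36 mm above the reported TCP, because the visible pads stop at tool z ≈ -36. I'll back off and lower so the real tips sit just below the handle centre. This is safe either way, since TCP z of 105 mm clears the housing top at 100 mm.

Call:
step_arm([
  [-10,0,0,0],
  [-10,0,0,0],
  [0,0,0,0],
  [0,0,12,0],
  [0,0,12,0],
  [0,0,9,0],
  [0,0,0,0],
])

```text
time: 6.1
tool_pos: [0.621, -0.0354, 0.1042]
tool_rot: [-0.006, -0.103, 0.995, -0.002]
contact_force: [-0.5, 1.4, -0.9]
gripper_width: -0.001
```

```bash
python3 - <<'E'
from h import *
where();im,d,E,K=wview("w3")
s,ds=grab_frame("scene");c=s[150:260,190:310]
save("m3",np.hstack([cv2.resize(im[150:300,185:335],(400,400),interpolation=cv2.INTER_CUBIC),cv2.resize(c,(400,367),interpolation=cv2.INTER_CUBIC)[:400] if 0 else cv2.resize(c,(400,400),interpolation=cv2.INTER_CUBIC)]))
p=cloud(ds,np.array(camera_params("scene")["extrinsics"]),np.array(camera_params("scene")["mtx"]))
y=.2065;bx=np.array([np.cos(y),np.sin(y)]);r=p[...,:2]-[.59,-.042];X=r@bx;Y=r@[-bx[1],bx[0]]
g=cv2.cvtColor(s,cv2.COLOR_RGB2HSV)[...,2]
m=(X>.012)&(X<.055)&(abs(Y)<.02)&(p[...,2]>.115)&(p[...,2]<.22)
for v in np.unique(np.where(m)[0]): print(v,m[v].sum(),(1e3*np.array([X[v][m[v]].mean(),Y[v][m[v]].mean(),p[v][m[v]][:,2].mean()])).round(0))
E
```

```text
t 6.1 bx,by,z mm [3.170e+01 1.000e-01 1.042e+02] yaw 11.83 tilt [-0.0106 -0.005 ] F bx,by,z [-0.2  1.4 -0.9]
190 1 [ 43.  -4. 218.]
191 5 [ 47.  -8. 217.]
192 9 [ 48.  -4. 216.]
193 7 [ 47.  -6. 209.]
194 13 [ 45.   3. 207.]
195 15 [ 45.   4. 203.]
196 16 [ 44.   2. 197.]
197 14 [ 45.   2. 194.]
198 12 [ 46.   6. 192.]
199 12 [ 45.   5. 186.]
200 10 [ 46.   5. 184.]
201 10 [ 45.   4. 177.]
202 10 [ 44.   3. 172.]
203 10 [ 41.   5. 165.]
204 10 [ 41.   5. 161.]
205 10 [ 42.   4. 157.]
206 10 [ 42.   4. 153.]
207 8 [ 43.   5. 150.]
208 7 [ 42.   6. 145.]
209 5 [ 44.   3. 141.]
210 1 [ 44.   6. 138.]
```

View pics/m3.png

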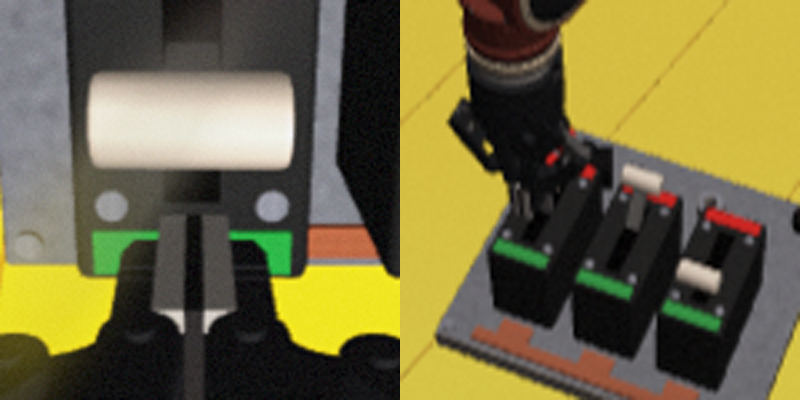

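The left panel (wrist) shows the tips behind the handle. The right panel (scene) shows fingers over the green end, and its depth puts the tips at z ≈ 138–141 mm with TCP at 104. That confirms the 36 mm offset. Now I advance to contact.

Call:
step_arm([
  [5,0,0,0],
  [4,0,0,0],
  [1.5,0,0,0],
  [1.5,0,0,0],
  [0,0,0,0],
])

```text
time: 6.7
tool_pos: [0.6101, -0.0386, 0.1083]
tool_rot: [-0.003, -0.103, 0.995, -0.003]
contact_force: [0.7, -0.2, -0.9]
gripper_width: 0.0
```

Call:
step_arm([
  [1.5,0,0,0],
  [1.5,0,0,0],
])

```text
time: 6.9
tool_pos: [0.6084, -0.039, 0.1088]
tool_rot: [-0.001, -0.103, 0.995, -0.003]
contact_force: [3.6, 2.6, -1.5]
gripper_width: 0.001
```

```bash
python3 -c "from h import *;where()"
```

```text
t 6.9 bx,by,z mm [ 18.6  -0.9 108.8] yaw 11.81 tilt [-0.0007 -0.0057] F bx,by,z [ 4.   1.8 -1.5]
```

Call:
step_arm([
  [-3,0,0,0],
  [0,0.5,3,0],
  [0,0,3,0],
  [0,0,0,0],
])

```text
time: 7.3
tool_pos: [0.6107, -0.038, 0.1022]
tool_rot: [-0.002, -0.103, 0.995, -0.003]
contact_force: [-0.3, -0.4, -0.2]
gripper_width: -0.002
```

```bash
python3 -c "from h import *;where()"
```

```text
t 7.3 bx,by,z mm [ 21.1  -0.3 102.2] yaw 11.82 tilt [-0.003  -0.0061] F bx,by,z [-0.4 -0.3 -0.2]
```

Call:
step_arm([
  [1.5,0,0.3,0],
  [1.5,0,0.3,0],
  [1.5,0,0.3,0],
])

```text
time: 7.6
tool_pos: [0.6072, -0.0387, 0.1015]
tool_rot: [-0.0, -0.103, 0.995, -0.003]
contact_force: [3.2, 1.3, 0.1]
gripper_width: -0.003
```

```bash
python3 -c "from h import *;where()"
```

```text
t 7.6 bx,by,z mm [ 17.5  -0.3 101.5] yaw 11.82 tilt [-0.0001 -0.0055] F bx,by,z [3.4 0.6 0.1]
```

Call:
step_arm([
  [2,0,0.1,0],
  [2,0,0.1,0],
  [2,0,0.1,0],
  [2,0,0.2,0],
])

```text
time: 8.0
tool_pos: [0.6004, -0.0402, 0.102]
tool_rot: [0.002, -0.103, 0.995, -0.003]
contact_force: [3.3, 1.8, -0.0]
gripper_width: 0.001
```

```bash
python3 -c "from h import *;where()"
```

```text
t 8.0 bx,by,z mm [ 10.5  -0.3 102. ] yaw 11.83 tilt [ 0.0043 -0.0051] F bx,by,z [ 3.6  1.1 -0. ]
```

Call:
step_arm([
  [1.5,0,0.4,0],
  [1.5,0,0.4,0],
  [1.5,0,0.4,0],
])

```text
time: 8.3
tool_pos: [0.5963, -0.041, 0.1018]
tool_rot: [0.003, -0.103, 0.995, -0.003]
contact_force: [2.8, 0.9, 1.2]
gripper_width: 0.001
```

Call:
step_arm([
  [1.5,0,0.5,0],
  [1.5,0,0.5,0],
  [1.5,0,0.5,0],
])

```text
time: 8.6
tool_pos: [0.5922, -0.042, 0.1013]
tool_rot: [0.004, -0.103, 0.995, -0.003]
contact_force: [2.9, 1.4, 1.6]
gripper_width: -0.004
```

```bash
python3 -c "from h import *;where()"
```

```text
t 8.6 bx,by,z mm [  2.1  -0.4 101.3] yaw 11.82 tilt [ 0.0079 -0.0047] F bx,by,z [3.2 0.8 1.6]
```

Call:
step_arm([
  [1.5,0,0.7,0],
  [1.5,0,0.7,0],
  [1.5,0,0.7,0],
])

```text
time: 8.9
tool_pos: [0.5888, -0.043, 0.1003]
tool_rot: [0.005, -0.103, 0.995, -0.003]
contact_force: [5.5, 3.0, 2.7]
gripper_width: 0.003
```

```bash
python3 -c "from h import *;where()"
```

```text
t 8.9 bx,by,z mm [ -1.4  -0.7 100.3] yaw 11.82 tilt [ 0.0115 -0.0048] F bx,by,z [6.  1.8 2.7]
```

Call:
step_arm([
  [1.5,0,0.6,0],
  [1.5,0,0.6,0],
])

```text
time: 9.1
tool_pos: [0.5884, -0.043, 0.1003]
tool_rot: [0.009, -0.103, 0.995, -0.003]
contact_force: [7.5, 2.4, 1.8]
gripper_width: -0.002
```

Call:
step_arm([
  [1.5,0,0.6,0],
  [1.5,0,0.6,0],
])

```text
time: 9.3
tool_pos: [0.5886, -0.0431, 0.1004]
tool_rot: [0.013, -0.103, 0.995, -0.003]
contact_force: [6.8, 2.8, 1.5]
gripper_width: -0.002
```

```bash
python3 -c "from h import *;where()"
```

```text
t 9.3 bx,by,z mm [ -1.6  -0.7 100.4] yaw 11.8 tilt [ 0.0274 -0.0023] F bx,by,z [7.3 1.4 1.5]
```

Call:
step_arm([
  [2.1,0,0.7,0],
  [2.1,0,0.7,0],
])

```text
time: 9.5
tool_pos: [0.5881, -0.0432, 0.1003]
tool_rot: [0.018, -0.103, 0.995, -0.002]
contact_force: [8.5, 2.9, 1.2]
gripper_width: 0.0
```

```bash
python3 -c "from h import *;where()"
```

```text
t 9.5 bx,by,z mm [ -2.1  -0.8 100.3] yaw 11.8 tilt [ 0.0372 -0.0008] F bx,by,z [8.9 1.1 1.2]
```

Call:
step_arm([
  [2.6,0,0.8,0],
  [2.6,0,0.8,0],
])

```text
time: 9.7
tool_pos: [0.587, -0.0434, 0.1001]
tool_rot: [0.024, -0.103, 0.994, -0.002]
contact_force: [8.8, 2.4, 0.4]
gripper_width: -0.003
```

```bash
python3 -c "from h import *;where()"
```

```text
t 9.7 bx,by,z mm [ -3.3  -0.8 100.1] yaw 11.79 tilt [0.048  0.0007] F bx,by,z [9.1 0.5 0.4]
```

Call:
step_arm([
  [2.8,0,1.2,0],
  [2.8,0,1.2,0],
])

```text
time: 9.9
tool_pos: [0.5859, -0.0437, 0.0998]
tool_rot: [0.03, -0.102, 0.994, -0.002]
contact_force: [7.7, 3.6, 1.9]
gripper_width: -0.001
```

Call:
step_arm([
  [2.8,0,1.3,0],
  [2.8,0,1.3,0],
])

```text
time: 10.1
tool_pos: [0.5849, -0.0439, 0.0995]
tool_rot: [0.036, -0.102, 0.994, -0.002]
contact_force: [7.7, 3.4, 2.2]
gripper_width: -0.002
```

```bash
python3 -c "from h import *;where()"
```

```text
t 10.1 bx,by,z mm [-5.4 -0.8 99.5] yaw 11.78 tilt [0.0713 0.0041] F bx,by,z [8.2 1.8 2.2]
```

Call:
step_arm([
  [3.1,0,1.3,0],
  [3.1,0,1.3,0],
  [3.1,0,1.3,0],
])

```text
time: 10.4
tool_pos: [0.5827, -0.0445, 0.0989]
tool_rot: [0.045, -0.102, 0.994, -0.001]
contact_force: [8.4, 3.9, 2.5]
gripper_width: -0.001
```

Call:
step_arm([
  [3.1,0,1.3,0],
  [3.1,0,1.3,0],
  [3.1,0,1.3,0],
])

```text
time: 10.7
tool_pos: [0.5804, -0.045, 0.0979]
tool_rot: [0.054, -0.102, 0.993, -0.001]
contact_force: [8.2, 3.3, 2.1]
gripper_width: -0.005
```

```bash
python3 -c "from h import *;where()"
```

```text
t 10.7 bx,by,z mm [-10.   -1.   97.9] yaw 11.73 tilt [0.107  0.0093] F bx,by,z [8.7 1.6 2.1]
```

Call:
step_arm([
  [3.1,0,2,0],
  [3.1,0,2,0],
  [3.1,0,2,0],
])

```text
time: 11.0
tool_pos: [0.5791, -0.0455, 0.0971]
tool_rot: [0.063, -0.101, 0.993, -0.0]
contact_force: [7.9, 5.7, 6.6]
gripper_width: -0.0
```

```bash
python3 -c "from h import *;where()"
```

```text
t 11.0 bx,by,z mm [-11.4  -1.2  97.1] yaw 11.71 tilt [0.1259 0.0119] F bx,by,z [8.9 4.  6.6]
```

Call:
step_arm([
  [3,0,0.6,0],
  [3,0,0.6,0],
])

```text
time: 11.2
tool_pos: [0.5791, -0.0455, 0.0974]
tool_rot: [0.071, -0.101, 0.992, -0.0]
contact_force: [13.5, 3.5, -3.1]
gripper_width: -0.002
```

```bash
python3 -c "from h import *;where()"
```

```text
t 11.2 bx,by,z mm [-11.4  -1.1  97.4] yaw 11.66 tilt [0.1417 0.0143] F bx,by,z [14.   0.7 -3.1]
```

Call:
step_arm([
  [3.2,0,1.0,0],
  [3.2,0,1.0,0],
])

```text
time: 11.4
tool_pos: [0.5797, -0.0454, 0.0975]
tool_rot: [0.08, -0.1, 0.992, 0.0]
contact_force: [13.0, 5.0, -0.0]
gripper_width: 0.002
```

```bash
python3 -c "from h import *;where()"
```

```text
t 11.4 bx,by,z mm [-10.8  -1.2  97.5] yaw 11.62 tilt [0.1596 0.0167] F bx,by,z [13.8  2.2 -0. ]
```

The contact point no longer moves at about 14 N, so this is the stop. I'll press once slightly harder to be sure.

Call:
step_arm([
  [3.4,0,1.0,0],
  [3.5,0,1.0,0],
  [3.5,0,1.0,0],
])

```text
time: 11.7
tool_pos: [0.5805, -0.0454, 0.098]
tool_rot: [0.095, -0.099, 0.991, 0.001]
contact_force: [14.0, 4.7, -0.3]
gripper_width: -0.001
```

```bash
python3 -c "from h import *;where()"
```

```text
t 11.7 bx,by,z mm [-10.   -1.3  98. ] yaw 11.53 tilt [0.1876 0.0207] F bx,by,z [14.6  1.7 -0.3]
```

Call:
step_arm([
  [3.7,0,1.0,0],
  [3.7,0,1.0,0],
])

```text
time: 11.9
tool_pos: [0.5812, -0.0453, 0.0984]
tool_rot: [0.105, -0.098, 0.99, 0.001]
contact_force: [14.4, 4.5, -2.1]
gripper_width: -0.001
```

```bash
python3 -c "from h import *;where()"
```

```text
t 11.9 bx,by,z mm [-9.3 -1.4 98.4] yaw 11.46 tilt [0.2076 0.0234] F bx,by,z [15.   1.5 -2.1]
```

Firm stop at 15 N, lever at about -0.56 rad. Now I retreat, lift, and go over to the red side.

Call:
step_arm([
  [-6,0,0,0],
  [0,0,-25,0],
  [0,0,-25,0],
  [0,0,-5,0],
  [25,0,0,0],
  [25,0,0,0],
  [5,0,0,0],
  [0,0,0,0],
])

```text
time: 12.7
tool_pos: [0.512, -0.0567, 0.1326]
tool_rot: [0.092, -0.099, 0.991, 0.003]
contact_force: [-0.3, -0.2, -0.9]
gripper_width: 0.001
```

```bash
python3 - <<'E'
from h import *
where();im,d,E,K=wview("w4");p=cloud(d,E,K)
y=.2065;bx=np.array([np.cos(y),np.sin(y)]);r=p[...,:2]-[.59,-.042];X=r@bx;Y=r@[-bx[1],bx[0]]
for c in("wrist","top","scene"):
    if c!="wrist":
        im,d=grab_frame(c);P=camera_params(c);p=cloud(d,np.array(P["extrinsics"]),np.array(P["mtx"]));r=p[...,:2]-[.59,-.042];X=r@bx;Y=r@[-bx[1],bx[0]]
    g=cv2.cvtColor(im,cv2.COLOR_RGB2HSV)
    w=(p[...,2]>.12)&(p[...,2]<.165)&(d>0)&(g[...,1]<90)&(g[...,2]>100)&(abs(X)<.07)&(abs(Y)<.03)
    if w.sum()>5: print(c,w.sum(),(1e3*np.c_[X[w],Y[w],p[w][:,2]]).mean(0).round(1),np.percentile(1e3*np.c_[X[w],p[w][:,2]],[5,95],axis=0).round(0).tolist())
E
```

```text
t 12.7 bx,by,z mm [-79.4   1.6 132.6] yaw 11.45 tilt [0.181  0.0234] F bx,by,z [-0.3 -0.2 -0.9]
scene 57 [-31.4   1.8 139.6] [[-38.0, 135.0], [-26.0, 143.0]]
```

View pics/w4.png

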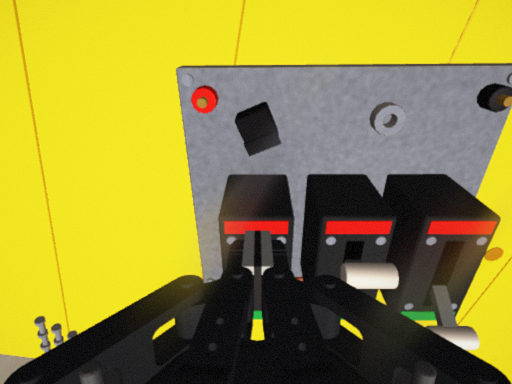

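Wrist view: the closed fingers are above the red band (257,235) on the lever's red side, and the neighbours are unchanged. The scene camera puts the handle at bx ≈ -34 mm. I'll descend on the red side.

Call:
step_arm([
  [0,-1,15,0],
  [0,0,15,0],
  [0,0,12,0],
  [-5,0,0,0],
  [-5,0,0,0],
  [-4,0,0,0],
  [0,0,0,0],
])

```text
time: 13.55
tool_pos: [0.541, -0.0536, 0.0966]
tool_rot: [0.094, -0.1, 0.99, 0.002]
contact_force: [0.3, 0.5, 0.5]
gripper_width: 0.001
```

```bash
cat >> h.py <<'E'
def tip():
    where();T=tool();q=T[:3,3]-.036*T[:3,2];r=q[:2]-[.590,-.042];y=.2065;b=r@[np.cos(y),np.sin(y)];print("tip bx,z",(1e3*b).round(1),(1e3*q[2]).round(1))
E
python3 -c "from h import *;tip()"
```

```text
t 13.55 bx,by,z mm [-50.4  -1.3  96.6] yaw 11.62 tilt [0.1865 0.0225] F bx,by,z [0.4 0.5 0.5]
tip bx,z -57.1 131.9
```

Call:
step_arm([
  [0,0,3,0],
  [-2,0,0,0],
  [-2,0,0,0],
  [-2,0,0,0],
])

```text
time: 13.95
tool_pos: [0.5455, -0.053, 0.0954]
tool_rot: [0.091, -0.101, 0.991, 0.001]
contact_force: [-6.3, -1.9, 4.9]
gripper_width: -0.002
```

```bash
python3 -c "from h import *;tip()"
```

```text
t 13.95 bx,by,z mm [-45.8  -1.6  95.4] yaw 11.68 tilt [0.1808 0.0209] F bx,by,z [-6.6 -0.5  4.9]
tip bx,z -52.3 130.8
```

Call:
step_arm([
  [-2.5,0,-0.5,0],
  [-2.5,0,-0.5,0],
  [-2.5,0,-0.5,0],
])

```text
time: 14.25
tool_pos: [0.5493, -0.0522, 0.0979]
tool_rot: [0.087, -0.101, 0.991, 0.001]
contact_force: [-6.6, -1.2, 3.4]
gripper_width: 0.002
```

```bash
python3 -c "from h import *;tip()"
```

```text
t 14.25 bx,by,z mm [-41.9  -1.6  97.9] yaw 11.69 tilt [0.172  0.0196] F bx,by,z [-6.7  0.1  3.4]
tip bx,z -48.1 133.4
```

Call:
step_arm([
  [-2.5,0,-0.3,0],
  [-2.5,0,-0.3,0],
  [-2.5,0,-0.3,0],
  [-2.5,0,-0.2,0],
])

```text
time: 14.65
tool_pos: [0.5554, -0.0509, 0.1008]
tool_rot: [0.082, -0.101, 0.991, 0.001]
contact_force: [-5.0, -0.6, 3.1]
gripper_width: 0.001
```

Call:
step_arm([
  [-2.5,0,0,0],
  [-2.5,0,0,0],
  [-2.5,0,0,0],
  [-2.5,0,0,0],
])

```text
time: 15.05
tool_pos: [0.564, -0.0493, 0.1027]
tool_rot: [0.08, -0.101, 0.992, 0.001]
contact_force: [-3.8, -1.0, 3.0]
gripper_width: -0.003
```

```bash
python3 -c "from h import *;tip()"
```

```text
t 15.05 bx,by,z mm [-26.9  -1.8 102.7] yaw 11.69 tilt [0.159  0.0174] F bx,by,z [-3.9 -0.2  3. ]
tip bx,z -32.7 138.3
```

Call:
step_arm([
  [-2.5,0,0.3,0],
  [-2.5,0,0.3,0],
  [-2.5,0,0.4,0],
  [-2.5,0,0.4,0],
  [-2.5,0,0.5,0],
])

```text
time: 15.55
tool_pos: [0.5778, -0.0465, 0.1029]
tool_rot: [0.081, -0.101, 0.992, 0.001]
contact_force: [-3.7, 0.2, 1.6]
gripper_width: -0.001
```

```bash
python3 -c "from h import *;tip()"
```

```text
t 15.55 bx,by,z mm [-12.9  -1.9 102.9] yaw 11.69 tilt [0.1596 0.0175] F bx,by,z [-3.6  0.9  1.6]
tip bx,z -18.6 138.4
```

Call:
step_arm([
  [-2.2,0,0.6,0],
  [-2.2,0,0.6,0],
  [-2.2,0,0.6,0],
])

```text
time: 15.85
tool_pos: [0.5853, -0.0449, 0.102]
tool_rot: [0.081, -0.101, 0.992, 0.001]
contact_force: [-2.8, -1.6, 1.9]
gripper_width: -0.001
```

```bash
python3 -c "from h import *;tip()"
```

```text
t 15.85 bx,by,z mm [ -5.2  -1.9 102. ] yaw 11.69 tilt [0.16   0.0177] F bx,by,z [-3.  -1.   1.9]
tip bx,z -11.0 137.6
```

Call:
step_arm([
  [-2.2,0,0.6,0],
  [-2.2,0,0.6,0],
  [-2.2,0,0.7,0],
  [-2.2,0,0.7,0],
])

```text
time: 16.25
tool_pos: [0.5951, -0.0429, 0.1007]
tool_rot: [0.081, -0.101, 0.992, 0.001]
contact_force: [-3.2, -0.8, 0.8]
gripper_width: -0.0
```

```bash
python3 -c "from h import *;tip()"
```

```text
t 16.25 bx,by,z mm [  4.9  -1.9 100.7] yaw 11.69 tilt [0.1604 0.0178] F bx,by,z [-3.3 -0.2  0.8]
tip bx,z -0.9 136.3
```

Call:
step_arm([
  [-2.2,0,1.2,0],
  [-2.2,0,1.2,0],
  [-2.2,0,1.2,0],
])

```text
time: 16.55
tool_pos: [0.6028, -0.0413, 0.0981]
tool_rot: [0.081, -0.101, 0.992, 0.001]
contact_force: [-3.2, -0.2, 1.2]
gripper_width: 0.0
```

```bash
python3 -c "from h import *;tip()"
```

```text
t 16.55 bx,by,z mm [12.7 -1.9 98.1] yaw 11.68 tilt [0.1606 0.018 ] F bx,by,z [-3.1  0.4  1.2]
tip bx,z 6.9 133.6
```

Call:
step_arm([
  [-2.2,0,1.4,0],
  [-2.2,0,1.4,0],
  [-2.2,0,1.4,0],
])

```text
time: 16.85
tool_pos: [0.6105, -0.0397, 0.0947]
tool_rot: [0.081, -0.101, 0.992, 0.001]
contact_force: [-3.0, -0.6, 1.0]
gripper_width: 0.0
```

```bash
python3 -c "from h import *;tip()"
```

```text
t 16.85 bx,by,z mm [20.6 -2.  94.7] yaw 11.68 tilt [0.1607 0.0181] F bx,by,z [-3.1  0.   1. ]
tip bx,z 14.8 130.2
```

Call:
step_arm([
  [-2,0,1.3,0],
  [-2,0,1.3,0],
])

```text
time: 17.05
tool_pos: [0.6129, -0.0392, 0.092]
tool_rot: [0.078, -0.101, 0.992, 0.001]
contact_force: [-15.7, -3.1, 9.7]
gripper_width: -0.003
```

```bash
python3 -c "from h import *;tip()"
```

```text
t 17.05 bx,by,z mm [23.  -1.9 92. ] yaw 11.72 tilt [0.1541 0.0172] F bx,by,z [-16.    0.2   9.7]
tip bx,z 17.4 127.6
```

Hard stop on the green side, with about 18.7 N total. I'll back off now.

Call:
step_arm([
  [3,0,0,0],
  [6,0,0,0],
  [8,0,-4,0],
  [5,0,-20,0],
  [0,0,-30,0],
  [0,0,-30,0],
  [10,0,-20,0],
  [0,0,0,0],
])

```text
time: 17.85
tool_pos: [0.563, -0.0474, 0.192]
tool_rot: [0.08, -0.101, 0.992, 0.001]
contact_force: [-0.8, -0.2, 0.1]
gripper_width: -0.001
```

```bash
python3 - <<'E'
from h import *
tip();y=.2065;b=np.array([np.cos(y),np.sin(y)])
A=[]
for c in("top","scene","wrist"):
    if c=="wrist": im,d,E,K=wview("w5")
    else: im,d=grab_frame(c);P=camera_params(c);E=np.array(P["extrinsics"]);K=np.array(P["mtx"])
    p=cloud(d,E,K);r=p[...,:2]-[.59,-.042];X=r@b;Y=r@[-b[1],b[0]]
    g=cv2.cvtColor(im,cv2.COLOR_RGB2HSV)
    for n,o in(("trip",0),("off",.08),("on",.16)):
        w=(p[...,2]>.12)&(p[...,2]<.165)&(d>0)&(g[...,1]<90)&(g[...,2]>100)&(abs(X)<.07)&(abs(Y-o)<.03)
        if w.sum()>5: print(c,n,w.sum(),(1e3*np.c_[X[w],Y[w],p[w][:,2]]).mean(0).round(1))
    A.append(cv2.resize(im,(400,300)))
save("fin",np.hstack(A[1:]))
E
```

```text
t 17.85 bx,by,z mm [-27.5   0.3 192. ] yaw 11.68 tilt [0.1584 0.0187] F bx,by,z [-0.8 -0.   0.1]
tip bx,z -33.2 227.6
top on 64 [ 36.6 159.3 141.5]
scene trip 62 [ 40.2   1.5 138.2]
scene off 60 [-30.   81.2 140.3]
scene on 65 [ 40.3 160.6 138.8]
wrist trip 8 [ 28.4 -13.8 128.7]
wrist off 1007 [-36.8  79.1 140.4]
wrist on 859 [ 31.8 158.7 136.4]
```

View pics/fin.png

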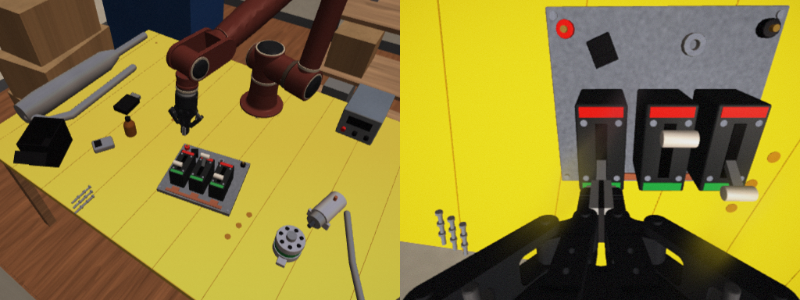

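The tripped lever now stands at bx ≈ 40 mm in the scene camera, the same as the feed_on lever (40 mm), so it is fully on. feed_off is unchanged, the loose parts are in place, and the gripper is clear. I'm handing in.

```bash
python3 -c "
from plant import *
print(job_done())"
```

```text
the job is handed in; nothing more can be done
None
```

I reset the tripped breaker (the one at the -y end), left its lever fully on, and handed the job in at about 18 s of robot time.

- **Off:** I pushed the lever with shut fingers along its arc to the red side. The latch worked at 8–9 N. The contact point stopped moving at about -0.56 rad, and I held it there at 14–15 N.
- **On:** I then crossed over and threw the lever to the green hard stop at about 3–7 N. It passed the barred range freely, so the latch had reset.
- **Last checks:** After backing clear (contact force under 1 N, which is the sensor's noise), the scene camera shows the lever 40 mm to the green side, the same as the feed_on lever. feed_off still leans red. Going by the pictures only, the loose parts lie where they were.
- **Text disagreed:** The real fingertips ended about 36 mm behind the reported TCP, seen in both cameras and shown by a missed first contact. I corrected for this.
- **Close to the limit:** At the green stop the measured force reached 18.7 N against the 20 N limit. Forces were only read at the end of each call, so I can't rule out a brief higher peak between readings.

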